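# Sweep the walnut offcuts into the scrap tray

## Robot

A 7-joint arm with a two-finger parallel gripper is mounted at the origin on the work surface. World frame = base frame: x ahead of the robot, y to its left, z up, the work surface at z = 0. Lengths are in mm, angles in rad, forces in N, time in s.
With the tool pointing down it reaches from about 425 to 950 mm from the base axis. Payload 4.7 kg.
Tool frame: the origin (TCP) lies midway between the tips of the shut fingers; the grasp point (between the pads) lies 19 mm behind it; z points along the fingers, y is the line along which they close (so a half turn about z gives the same grasp; the last joint's range is limited). The gripper opens to 87 mm and grips with 3 to 60 N. Pads are 19 mm wide; open, the fingers measure 117 mm over their backs; the gripper's body (75 mm by 190 mm) begins 51 mm behind the grasp point.
Start: joints at [-1.197, 0.469, -0.049, 1.532, 0.024, 1.141, -0.082], TCP at [264.559, 621.013, 222.573] pointing down, gripper open.
Joint ranges: [-2.59, 2.59], [-0.33, 1.99], [-1.39, 1.29], [0.1, 2.45], [-1.04, 4.18], [0.21, 1.99], [-2.66, 2.66]. Speed limits (rad/s): [2.57, 2.57, 3.14, 3.14, 3.14, 3.14, 3.14].

## Interface

Orientations are given as a unit quaternion [w, x, y, z].
In Python, from station import env, cams, finder gives the robot as it stands.
- The arm moves only by the tool carry_out, never from a script. Its argument "moves" is a list of rows, each a list of 7 numbers: the closure, from 0 (fully open) to 1 (shut), then the shift along the tool's x, y, z in mm, then the turn, a rotation vector about the tool's x, y, z in rad. In form: [[jaw, dx, dy, dz, ax, ay, az], ...]. A call has 1 to 10 rows; each row is the pose to reach, as a shift and turn from the pose commanded when the call began, along the tool's axes at that moment; what a row does not reach only later rows make up. A row lasts 1/10 s, in which the tool goes at most 50 mm and 8.59 degrees, less where a joint would pass 70% of its speed; a pose out of reach is approached as far as the arm can. A call with a gripper value outside its range is refused whole. The fingers move at their own pace and stop on an object; the grip force is fixed at half the most. Time passes only in rows, so rows that repeat a pose let the fingers close. It gives the time, the measured TCP pose, the force, the opening and the grip force at its end, in the units of the state.
- env.state(): the state, without advancing time (a new reading comes with each control period).
- cams.read_camera(name): name is "scene" or "top"; returns (picture, depth): 400x640x3 uint8, red, green, blue; 400x640 float32, mm along the optical axis (not along the pixel's ray), 0 where there is no reading.
- cams.camera_params(name): a dict with "K" (3x3 intrinsics, pixels), "distortion" ([k1, k2, p1, p2, k3] as OpenCV has them; the pictures are not rectified), "rvec" (rotation vector, rad) and "tvec" (3), from world to camera coordinates, as OpenCV has them. Camera axes: x right, y down, z forward; pixel columns grow to the right and rows downward; lengths in mm; the calibration is good to about 2 mm. A picture is of the moment at which its call begins. camera_params takes no time and is no camera call.
- env.close_job(): hands the job in; it is judged then, once.
Trained networks look in the newest picture that a camera, given by its name, has taken for a name from the list of things; names that differ only in an ending like _2 or _b are one class to them, and where a whole thing is asked for, a point or a joint stands for the part that bears it (a point fixed in the world has none). Each returns a list of dicts, best first, with "score" (0 to 1); they miss things now and then, are a little off and sometimes report something else, mostly with a low value. They report only what shows in the picture. A call takes as long as a camera call.
- finder.look_for(camera, query): "extent" ([left, top, right, bottom] in pixels, round what is visible of it).
- finder.spot_point(camera, query): "at" ([column, row] in pixels: a listed point, or the origin of a listed thing).
The state is a dict: "clock": time; "joint_positions": joint angles; "qd": joint speeds; "joint_efforts": joint torques, N m; "tcp_pos": TCP position; "eef_rot": TCP orientation; "force": force on the tool from outside, world axes, zero at the start; "ft_torque": the same for the moment, N m; "width": finger opening in mm; "gripper_force": force on a finger pad.
Only numpy, scipy, OpenCV 4.12 (cv2) and the standard library are available. Lean on these libraries where they do the work, as an engineer would, in place of code of your own. Each camera call takes 0.05 s, during which the arm holds its last target. There are 200 camera calls.

## Task

Clear the assembly board: use the fingertips to sweep the three dark walnut offcuts along the board and off its end into the red scrap tray, without picking any of them up. Leave the brass pull, the tape measure and the chisel where they are, and let nothing go into the blue tray.

Things in the scene. Friction and masses are not known exactly. Their poses are not given: they have to be found in the camera images.
- board: Raised pale plywood assembly board, fixed, 330 mm (its x, away from the robot) by 400 mm (its y); flat top 70 mm above the bench. Origin at bench level under its centre; z up. The top slab is 25 mm thick and at its two y ends overhangs the nearest 10 mm of each tray.
- scrap_tray: Red open tray for scrap, fixed on the bench at one y end of the board (which end varies), empty. 300 mm along the board edge (its x) by 150 mm (its y), 35 mm high, walls 6 mm. Origin at bench level under its centre, 265 mm from the board centre along the board y; axes parallel to the board.
- parts_tray: Blue open tray holding brass bushes, fixed at the other y end of the board, same size and origin as the red tray. Nothing is to be swept into it.
- offcut_block: Dark walnut offcut, plain block 44 (x) by 30 (y) by 22 mm high, about 20 g, lying on the board. Origin at centre of underside, z up.
- offcut_square: Dark walnut offcut, square block 34 by 34 by 24 mm high, about 20 g, lying on the board. Origin at centre of underside, z up.
- offcut_tenon: Dark walnut offcut with a stub tenon, about 20 g: body 26 (x) by 36 (y) mm spanning x -21 to +5 mm, tenon 18 by 20 mm reaching x +23 mm, all 22 mm high, lying on the board. Origin about the middle of the underside, z up.
- brass_pull: Turned brass drawer pull, 30 mm diameter, 36 mm tall, about 90 g, standing loose on the board among the offcuts; it can stand between an offcut and the red tray. Origin at centre of underside. To be left alone.
- tape: Yellow tape measure, 34 (x) by 60 (y) by 40 mm high, loose on the far strip of the board. Origin at centre of underside. To be left alone.
- chisel: Chisel with blue handle 20 (x) by 110 (y) by 16 mm high, steel blade 18 mm wide continuing 80 mm to its -y side, loose on the near strip of the board. Origin under the middle of the handle. To be left alone.

How it is judged (in metres and radians):
At the end, for the whole second after the job is handed in: All three offcuts lie at rest inside the red tray (centre within its inner walls, undersides below 55 mm), and brass pull, tape measure and chisel are within 15 mm of where they started (x of offcut_block in the frame of scrap_tray between -0.145 and 0.145 m and y of offcut_block in the frame of scrap_tray between -0.07 and 0.07 m and z of each of offcut_block, offcut_square, offcut_tenon in the frame of scrap_tray below 0.055 m and linear speed of each of offcut_block, offcut_square, offcut_tenon below 0.03 m/s and x of offcut_square in the frame of scrap_tray between -0.145 and 0.145 m and y of offcut_square in the frame of scrap_tray between -0.07 and 0.07 m and x of offcut_tenon in the frame of scrap_tray between -0.145 and 0.145 m and y of offcut_tenon in the frame of scrap_tray between -0.07 and 0.07 m and distance of each of brass_pull, tape, chisel from where it was at the start of the episode below 0.015 m); the robot touches nothing.
It fails at once if an offcut is carried more than 8 mm clear of the board, or raised more than 20 mm above its top (height (world z) of any of offcut_block, offcut_square, offcut_tenon above 0.09 m or (height (world z) of offcut_block above 0.078 m and contact force between offcut_block and board below 0.01 N) or (height (world z) of offcut_square above 0.078 m and contact force between offcut_square and board below 0.01 N) or (height (world z) of offcut_tenon above 0.078 m and contact force between offcut_tenon and board below 0.01 N)).
It fails at once if an offcut is swept into the blue parts tray ((z of offcut_block in the frame of parts_tray below 0.055 m and x of offcut_block in the frame of parts_tray between -0.15 and 0.15 m and y of offcut_block in the frame of parts_tray between -0.075 and 0.075 m) or (z of offcut_square in the frame of parts_tray below 0.055 m and x of offcut_square in the frame of parts_tray between -0.15 and 0.15 m and y of offcut_square in the frame of parts_tray between -0.075 and 0.075 m) or (z of offcut_tenon in the frame of parts_tray below 0.055 m and x of offcut_tenon in the frame of parts_tray between -0.15 and 0.15 m and y of offcut_tenon in the frame of parts_tray between -0.075 and 0.075 m)).
It fails at once if the brass pull is pushed more than 15 mm or tipped over (distance of brass_pull from where it was at the start of the episode above 0.015 m or angle between brass_pull's own z axis and vertical above 0.5 rad).
It fails at once if the tape measure or the chisel is pushed more than 15 mm or tipped over (distance of any of tape, chisel from where it was at the start of the episode above 0.015 m or angle between any of tape, chisel's own z axis and vertical above 0.5 rad).
It also fails if it takes over 72 s, if anything falls off the work surface, if the arm or the gripper's body presses on something with over 40 N, if the wrist force passes 120 N, or if a joint passes its speed limit or range.

## Working session

There is one attempt and no reset: what is moved stays moved. The work goes in short steps, Python scripts to look and compute and a tool call to move; the robot and the scene stay as the last step left them, time stands still between calls to the robot, and variables do not carry over. Pictures are saved under pics/ and viewed, at most 11 in all, crops included, and the job is handed in when it is done.

Besides the shell and the picture viewer there is one more tool, called after "Request:" by a JSON object that holds its "api" and its "payload". carry_out: Moves the arm, as the interface text tells. Its arguments: {"type":"object","properties":{"moves":{"type":"array","items":{"type":"array","items":{"type":"number"}}}},"required":["moves"]}

```bash
mkdir -p pics; ls; cat > h.py <<'E'
import numpy as np, cv2
from station import env, cams, finder
def ray(c,px):
    p=cams.camera_params(c);K=np.array(p["K"],float);d=np.array(p["distortion"],float)
    R=cv2.Rodrigues(np.array(p["rvec"],float))[0];t=np.array(p["tvec"],float).ravel()
    u=cv2.undistortPoints(np.array([[px]],float),K,d)[0,0]
    return -R.T@t, R.T@np.array([u[0],u[1],1])
def onz(c,px,z):
    o,v=ray(c,px); return o+v*(z-o[2])/v[2]
def proj(c,P):
    p=cams.camera_params(c)
    return cv2.projectPoints(np.array(P,float).reshape(-1,3),np.array(p["rvec"],float),np.array(p["tvec"],float),np.array(p["K"],float),np.array(p["distortion"],float))[0][:,0]
E
python3 - <<'E'
from h import *
s=env.state();print(s["clock"],s["tcp_pos"],s["eef_rot"],s["width"])
for c in("top","scene"):
    im,d=cams.read_camera(c);cv2.imwrite(f"pics/{c}0.png",im[:,:,::-1]);np.save(c+"0.npy",d)
    print(c,ray(c,(320,200)))
Z=dict(board=70,scrap_tray=0,parts_tray=0,offcut_block=70,offcut_square=70,offcut_tenon=70,brass_pull=70,tape=70,chisel=70)
for n,z in Z.items():
    for r in finder.spot_point("top",n)[:2]: print(n,round(r["score"],2),np.round(r["at"],1),np.round(onz("top",r["at"],z),1))
E
```

```text
pics
0.0 [264.33583646 620.42848239 221.4907687 ] [-1.59837318e-04  2.00028084e-01  9.79789673e-01 -9.67972660e-04] 87.02965085375754
top (array([383.14903364,  35.44399687, 811.8774532 ]), array([ 0.21423313,  0.00267503, -0.97700508]))
scene (array([820.2792131 , 402.80576123, 725.58995413]), array([-0.34073819, -0.48819843, -0.8035207 ]))
board 0.56 [335.2 209.7] [525.6   6.6  70. ]
scrap_tray 0.75 [215.4 220.4] [515.  270.2   0. ]
parts_tray 0.93 [450.7 199.3] [ 562.2 -257.7    0. ]
parts_tray 0.52 [214.4 221.8] [511.8 272.3   0. ]
offcut_block 0.57 [309.2 172.7] [604.   59.9  70. ]
offcut_square 0.71 [381.5 198.7] [548.3 -88.6  70. ]
offcut_tenon 0.66 [379.2 241.7] [460.4 -80.7  70. ]
brass_pull 0.64 [295.2 214.2] [516.4  87.8  70. ]
tape 0.86 [304.8 142.5] [671.   69.7  70. ]
chisel 0.92 [339.7 276.4] [392.8  -0.9  70. ]
chisel 0.72 [385.  198.2] [549.4 -95.8  70. ]
```

View pics/top0.png

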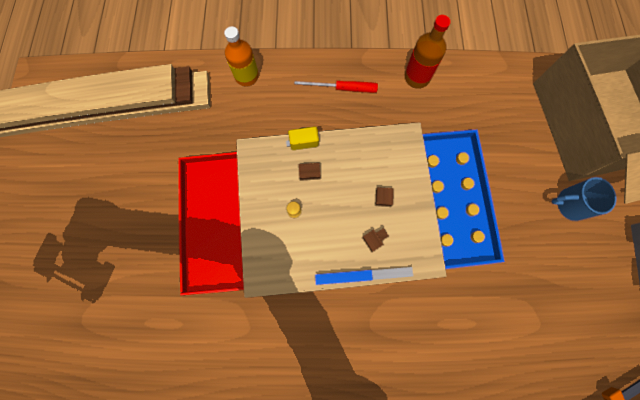

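View pics/scene0.png

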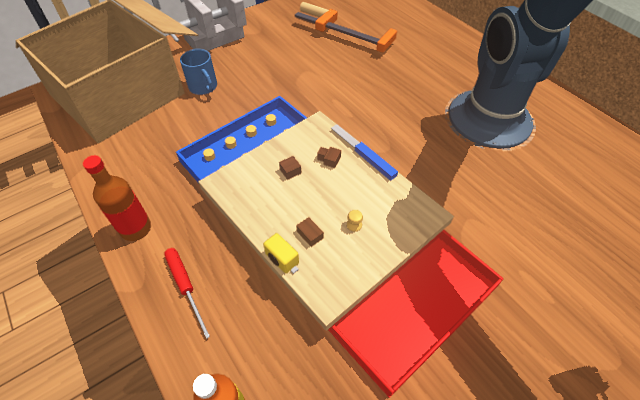

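The red tray is at the left (+y), with the board slightly turned. The block is at px (309,171), the square at (384,196) and the tenon at (375,239). The pull at (294,209) stands in the square's lane. Next I'll segment for accurate poses.

```bash
cat > seg.py <<'E'
from h import *
def cloud(c,d):
    p=cams.camera_params(c);K=np.array(p["K"],float);D=np.array(p["distortion"],float)
    R=cv2.Rodrigues(np.array(p["rvec"],float))[0];t=np.array(p["tvec"],float).ravel()
    v,u=np.mgrid[:400,:640]
    n=cv2.undistortPoints(np.stack([u,v],-1).reshape(-1,1,2).astype(float),K,D)[:,0]
    X=np.c_[n,np.ones(len(n))]*d.reshape(-1,1)
    return ((X-t)@R).reshape(400,640,3)
def blobs(P,m,amin):
    n,l,s,_=cv2.connectedComponentsWithStats(m.astype(np.uint8))
    for i in range(1,n):
        if s[i,4]<amin: continue
        Q=P[l==i]; (c,sz,a)=cv2.minAreaRect(Q[:,:2].astype(np.float32))
        yield c,sz,a,np.median(Q[:,2]),s[i,4]
E
python3 - <<'E'
from seg import *
for c in("top","scene"):
    P=cloud(c,np.load(c+"0.npy")); z=P[...,2];x=P[...,0];y=P[...,1]
    roi=(x>330)&(x<750)&(y>-240)&(y<240)
    b=roi&(abs(z-70)<7)
    for r in blobs(P,b,3000): print(c,"board",np.round(np.r_[r[0],r[1],r[2:]],1))
    for r in blobs(P,roi&(z>83),15): print(c,"obj",np.round(np.r_[r[0],r[1],r[2:]],1))
E
```

```text
top board [5.3610e+02 2.4000e+00 3.3110e+02 4.0170e+02 5.6000e+00 6.9400e+01
 2.7926e+04]
top obj [537.6  68.2 310.2  59.3   1.2 108.6 562. ]
top obj [603.5  58.7  31.1  42.9   1.4  91.3 326. ]
top obj [469.4 -42.8  44.6 228.6  58.9  93.2 307. ]
top obj [522.5  89.2  26.2  25.8   1.  103.4 166. ]
top obj [435.2 -24.5  35.7 157.1  32.6  91.3 353. ]
top obj [392.1  -7.5  20.2 108.2   4.4  85.6 602. ]
scene board [5.362e+02 2.000e+00 3.328e+02 4.022e+02 5.400e+00 6.980e+01 2.497e+04]
scene obj [392.3  -7.1  22.3 110.9   3.5  85.7 401. ]
scene obj [467.5 -73.   38.3  44.4  32.8  91.2 282. ]
scene obj [551.1 -91.7  35.8  34.5  87.8  93.3 277. ]
scene obj [525.6  91.2  25.5  27.   76.5 103.5 183. ]
scene obj [604.8  60.   30.8  45.2   4.3  91.3 402. ]
scene obj [674.9  72.8  37.2  59.6  10.1 108.6 805. ]
```

Request:
{"api": "carry_out", "payload": {"moves": [[0.86,-555,-424,-20,0,0,1.072],[0.86,-555,-424,-20,0,0,1.072],[0.86,-555,-424,-20,0,0,1.072],[0.86,-555,-424,-20,0,0,1.072],[0.86,-555,-424,-20,0,0,1.072],[0.86,-555,-424,-20,0,0,1.072],[0.86,-555,-424,-20,0,0,1.072],[0.86,-555,-424,-20,0,0,1.072],[0.86,-555,-424,-20,0,0,1.072],[0.86,-555,-424,-20,0,0,1.072]]}}

```text
clock: 1.55
tcp_pos: [511.7, 184.5, 237.4]
eef_rot: [0.0, 0.672, 0.74, 0.001]
force: [0.8, 0.4, 0.7]
width: 16.0
gripper_force: 0.0
```

```bash
cat > go.py <<'E'
# usage: go.py x' y' z  -> tool-frame shift and turn from the present pose to board coords, tool y along board x
from h import *; import sys
from scipy.spatial.transform import Rotation as Ro
C=np.array([536,2.]);th=np.radians(5.5);ex=np.array([np.cos(th),np.sin(th)]);ey=np.array([-ex[1],ex[0]])
s=env.state();p=np.array(s["tcp_pos"]);q=s["eef_rot"];R=Ro.from_quat([q[1],q[2],q[3],q[0]])
d=p[:2]-C;print("t",s["clock"],"w",round(s["width"],1),"board xy z",np.round([d@ex,d@ey,p[2]],1),"F",np.round(s["force"],1))
Rt=Ro.from_matrix(np.array([[-ey[0],ex[0],0],[-ey[1],ex[1],0],[0,0,-1]])*np.array([[-1,1,1]])) if 0 else None
x=np.r_[ey,0];y=np.r_[ex,0];z=np.array([0,0,-1.]);Rt=Ro.from_matrix(np.c_[x,y,z])
print("turn",np.round((R.inv()*Rt).as_rotvec(),3))
a=list(map(float,sys.argv[1:]))
for i in range(0,len(a),3):
    w=np.r_[C+a[i]*ex+a[i+1]*ey,a[i+2]];print("shift",np.round(R.inv().apply(w-p),1))
E
python3 go.py 74 3 120 74 3 75
```

```text
t 1.55 w 16.0 board xy z [ -6.7 184.  237.4] F [0.8 0.4 0.7]
turn [ 0.001 -0.001  0.   ]
shift [-181.1   80.5  117.3]
shift [-181.2   80.4  162.3]
```

Request:
{"api": "carry_out", "payload": {"moves": [[0.86,-45,20,0,0,0,0],[0.86,-90,40,20,0,0,0],[0.86,-135,60,45,0,0,0],[0.86,-181,80,70,0,0,0],[0.86,-181,80,100,0,0,0],[0.86,-181,80,117,0,0,0],[0.86,-181,80,117,0,0,0],[0.86,-181,80,117,0,0,0],[0.86,-181,80,117,0,0,0]]}}

```text
clock: 2.45
tcp_pos: [609.0, 14.5, 121.4]
eef_rot: [0.001, 0.672, 0.741, 0.001]
force: [0.1, -0.4, 0.6]
width: 12.1
gripper_force: 0.0
```

```bash
python3 go.py 74 3 120 74 3 76;python3 - <<'E'
from h import *
im,d=cams.read_camera("scene");cv2.imwrite("pics/s1.png",cv2.resize(im[60:300,180:500,::-1],None,fx=2,fy=2))
E
```

```text
t 2.45 w 12.1 board xy z [ 73.8   5.4 121.4] F [ 0.1 -0.4  0.6]
turn [ 0.003 -0.     0.001]
shift [-2.4  0.1  1.4]
shift [-2.4  0.  45.4]
```

View pics/s1.png

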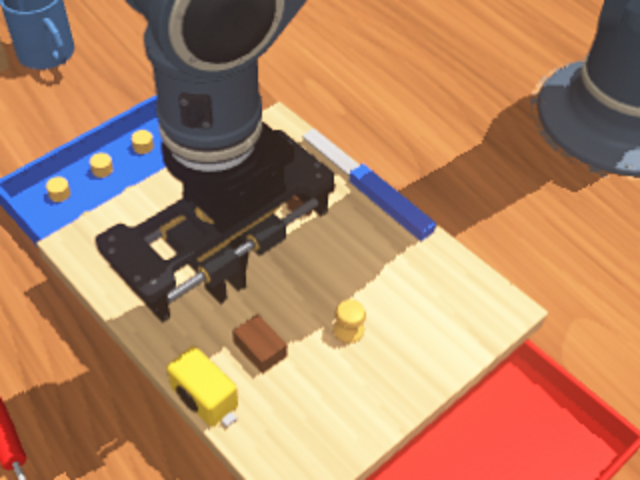

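The fingers stand behind the block, in line with it and clear of the tape and pull. I'll lower them and sweep.

Request:
{"api": "carry_out", "payload": {"moves": [[0.86,-2,0,25,0,0,0],[0.86,-2,0,45,0,0,0],[0.86,-2,0,45,0,0,0],[0.86,5,0,45,0,0,0],[0.86,12,0,45,0,0,0],[0.86,20,0,45,0,0,0],[0.86,30,0,45,0,0,0],[0.86,42,0,45,0,0,0],[0.86,54,0,45,0,0,0],[0.86,66,0,45,0,0,0]]}}

```text
clock: 3.5
tcp_pos: [601.5, 80.9, 74.9]
eef_rot: [-0.0, 0.672, 0.74, 0.0]
force: [-0.0, -0.3, -0.2]
width: 12.2
gripper_force: 0.2
```

```bash
python3 go.py 74 205 76
```

```text
t 3.5 w 12.2 board xy z [72.7 72.2 74.9] F [-0.  -0.3 -0.2]
turn [-0.    -0.     0.001]
shift [132.8   1.4  -1.1]
```

Request:
{"api": "carry_out", "payload": {"moves": [[0.86,14,0,0,0,0,0],[0.86,28,1,0,0,0,0],[0.86,42,1,0,0,0,0],[0.86,56,1,0,0,0,0],[0.86,70,1,0,0,0,0],[0.86,84,1,0,0,0,0],[0.86,98,1,0,0,0,0],[0.86,112,1,0,0,0,0],[0.86,126,1,0,0,0,0],[0.86,135,1,0,0,0,0]]}}

```text
clock: 4.5
tcp_pos: [589.4, 216.0, 74.8]
eef_rot: [-0.0, 0.672, 0.741, 0.0]
force: [-0.8, 0.1, -0.1]
width: 12.0
gripper_force: 0.0
```

```bash
python3 go.py 74 205 130 -75 -124 130;python3 - <<'E'
from h import *
im,d=cams.read_camera("scene");cv2.imwrite("pics/s2.png",im[...,::-1])
E
```

```text
t 4.5 w 12.0 board xy z [ 73.6 207.9  74.8] F [-0.8  0.1 -0.1]
turn [-0.    -0.001  0.002]
shift [ -2.9   0.4 -55.2]
shift [-331.6 -149.2  -55.5]
```

View pics/s2.png

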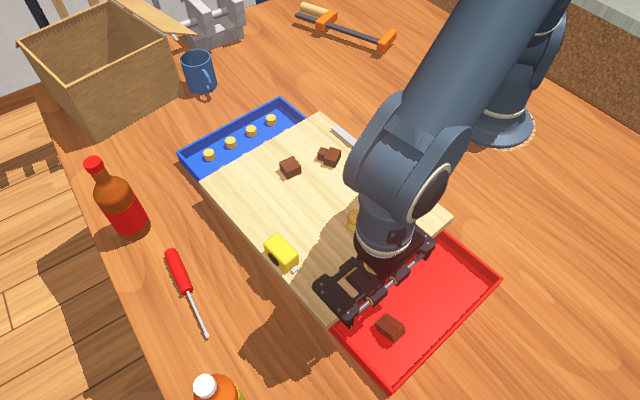

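The block lies in the red tray near px (389,327). Next I move to behind the tenon.

Request:
{"api": "carry_out", "payload": {"moves": [[0.86,0,0,-40,0,0,0],[0.86,-20,-10,-70,0,0,0],[0.86,-65,-30,-70,0,0,0],[0.86,-110,-50,-70,0,0,0],[0.86,-155,-70,-70,0,0,0],[0.86,-200,-90,-70,0,0,0],[0.86,-245,-110,-70,0,0,0],[0.86,-290,-130,-70,0,0,0],[0.86,-332,-149,-70,0,0,0],[0.86,-332,-149,-55,0,0,0]]}}

```text
clock: 5.55
tcp_pos: [471.8, -138.5, 131.7]
eef_rot: [0.003, 0.677, 0.736, 0.0]
force: [0.6, 0.6, -0.3]
width: 12.1
gripper_force: 0.0
```

```bash
python3 go.py -75 -124 76;python3 - <<'E'
from h import *
im,d=cams.read_camera("scene");cv2.imwrite("pics/s3.png",cv2.resize(im[60:300,180:500,::-1],None,fx=2,fy=2))
E
```

```text
t 5.55 w 12.1 board xy z [ -77.3 -133.7  131.7] F [ 0.6  0.6 -0.3]
turn [ 0.004  0.003 -0.012]
shift [ 9.9  2.  55.7]
```

View pics/s3.png

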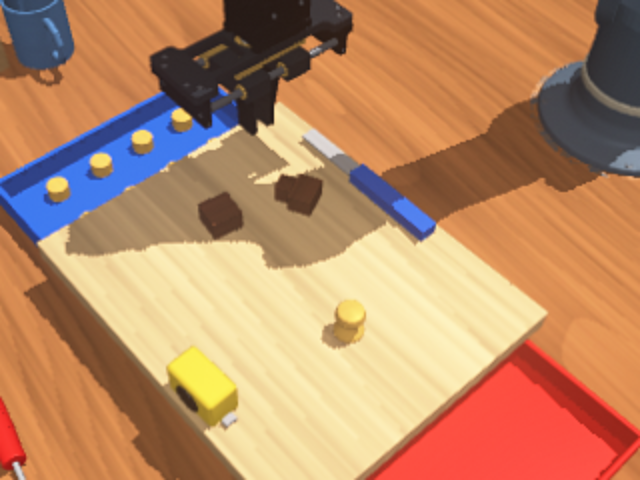

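Request:
{"api": "carry_out", "payload": {"moves": [[0.86,0,0,0,0,0,0],[0.86,0,0,0,0,0,0],[0.86,0,0,20,0,0,0],[0.86,0,0,40,0,0,0],[0.86,0,0,54,0,0,0],[0.86,0,0,54,0,0,0],[0.86,0,0,54,0,0,0]]}}

```text
clock: 6.3
tcp_pos: [473.9, -130.2, 76.3]
eef_rot: [0.0, 0.672, 0.741, 0.0]
force: [-0.4, -0.4, 0.1]
width: 12.2
gripper_force: 0.0
```

```bash
python3 go.py -75 -124 76 -73 205 76
```

```text
t 6.3 w 12.2 board xy z [ -74.4 -125.6   76.3] F [-0.4 -0.4  0.1]
turn [ 0.    -0.     0.002]
shift [ 1.6 -0.6  0.3]
shift [3.306e+02 2.000e+00 3.000e-01]
```

Request:
{"api": "carry_out", "payload": {"moves": [[0.86,8,0,1,0,0,0],[0.86,16,0,1,0,0,0],[0.86,24,0,1,0,0,0],[0.86,32,0,1,0,0,0],[0.86,41,0,1,0,0,0],[0.86,50,0,1,0,0,0],[0.86,60,0,1,0,0,0],[0.86,70,0,1,0,0,0],[0.86,80,0,1,0,0,0],[0.86,90,0,1,0,0,0]]}}

```text
clock: 7.3
tcp_pos: [464.4, -40.4, 74.8]
eef_rot: [-0.0, 0.672, 0.74, -0.0]
force: [-1.1, 0.3, -0.4]
width: 12.3
gripper_force: 0.1
```

```bash
python3 go.py -73 205 76;python3 - <<'E'
from h import *
im,d=cams.read_camera("scene");cv2.imwrite("pics/s4.png",cv2.resize(im[60:300,180:500,::-1],None,fx=2,fy=2))
E
```

```text
t 7.3 w 12.3 board xy z [-75.3 -35.3  74.8] F [-1.1  0.3 -0.4]
turn [-0. -0.  0.]
shift [240.3   2.3  -1.2]
```

View pics/s4.png

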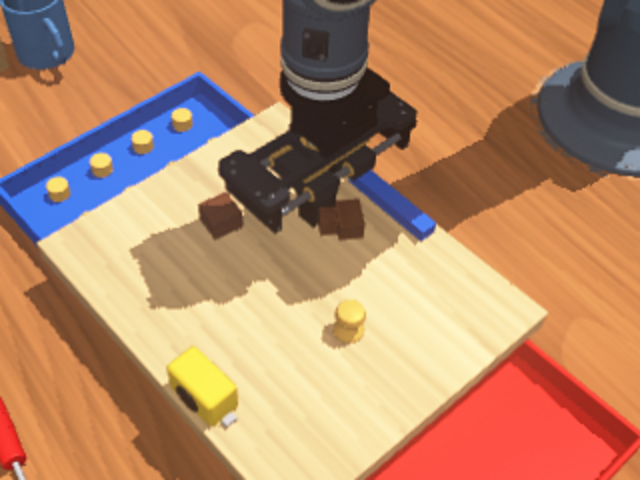

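The tenon sits ahead of the fingers, with its stub turned toward +x (crop px (342,220)). I'll check its centring.

```bash
cat > chk.py <<'E'
from seg import *
from go import C,ex,ey
im,d=cams.read_camera("scene");P=cloud("scene",d)
z=P[...,2];x=P[...,0];y=P[...,1];v=im.astype(int)
m=(x>380)&(x<700)&(y>-240)&(y<360)&(z<98)&(z>5)&(v[...,0]-v[...,2]>15)&(v[...,0]<120)&(v.sum(2)<200)&((z>83)|(z<60))
for r in blobs(P,m,30):
    q=np.array(r[0])-C;print("dark",np.round([q@ex,q@ey,*r[1],r[2]-5.5,r[3],r[4]],1))
E
python3 chk.py
```

```text
t 7.35 w 12.3 board xy z [-75.3 -33.5  74.7] F [-0.3  1.  -0.2]
turn [-0.001 -0.001  0.002]
dark [-76.7 -14.3  37.2  62.9  52.4  91.3 341. ]
dark [  6.9 -90.4  28.2  34.1  77.9  91.8 121. ]
dark [162.2  58.    2.5  25.4   6.1  92.2  34. ]
dark [ 87.4 271.    1.8  42.4   0.5  17.5  73. ]
```

Request:
{"api": "carry_out", "payload": {"moves": [[0.86,12,0,0,0,0,0],[0.86,24,0,0,0,0,0],[0.86,36,0,0,0,0,0],[0.86,48,0,0,0,0,0],[0.86,60,0,0,0,0,0],[0.86,72,0,0,0,0,0],[0.86,84,0,0,0,0,0],[0.86,96,0,0,0,0,0],[0.86,108,0,0,0,0,0],[0.86,120,0,0,0,0,0]]}}

```text
clock: 8.4
tcp_pos: [453.0, 79.2, 74.8]
eef_rot: [-0.0, 0.672, 0.74, 0.0]
force: [0.2, -0.6, -0.6]
width: 12.4
gripper_force: 0.1
```

```bash
python3 chk.py; python3 go.py -75 205 75
```

```text
t 8.4 w 12.4 board xy z [-75.2  84.8  74.8] F [ 0.2 -0.6 -0.6]
turn [ 0. -0.  0.]
dark [-96.9 105.9  26.   11.   10.6  91.9  37. ]
dark [-63.7  96.    9.6  19.4   8.4  89.1  37. ]
dark [-78.6 122.3  10.   36.1  33.9  87.5  46. ]
dark [162.4  58.9   2.6  26.1   8.8  92.5  32. ]
dark [8.720e+01 2.712e+02 1.900e+00 4.230e+01 2.000e-01 1.760e+01 7.300e+01]
t 8.45 w 12.6 board xy z [-75.2  86.9  74.7] F [ 0.5  2.2 -0.2]
turn [-0.    -0.001  0.003]
shift [ 1.181e+02  5.000e-01 -1.000e-01]
```

Request:
{"api": "carry_out", "payload": {"moves": [[0.86,12,0,0,0,0,0],[0.86,24,0,0,0,0,0],[0.86,36,0,0,0,0,0],[0.86,48,0,0,0,0,0],[0.86,60,0,0,0,0,0],[0.86,72,0,0,0,0,0],[0.86,84,0,0,0,0,0],[0.86,97,0,0,0,0,0],[0.86,110,0,0,0,0,0],[0.86,122,0,0,0,0,0]]}}

```text
clock: 9.45
tcp_pos: [441.3, 200.9, 74.8]
eef_rot: [-0.0, 0.672, 0.74, 0.0]
force: [0.3, -0.2, -0.2]
width: 12.2
gripper_force: 0.0
```

Request:
{"api": "carry_out", "payload": {"moves": [[0.86,0,0,0,0,0,0],[0.86,0,0,-40,0,0,0],[0.86,0,0,-70,0,0,0],[0.86,-40,0,-70,0,0,0],[0.86,-80,5,-70,0,0,0],[0.86,-120,10,-70,0,0,0],[0.86,-160,15,-70,0,0,0],[0.86,-200,20,-70,0,0,0]]}}

```text
clock: 10.25
tcp_pos: [480.4, 0.4, 145.0]
eef_rot: [0.0, 0.673, 0.74, 0.0]
force: [0.2, 0.3, -0.3]
width: 12.3
gripper_force: 0.0
```

```bash
python3 chk.py; python3 go.py -52 -95 130; python3 - <<'E'
from h import *
im,d=cams.read_camera("scene");cv2.imwrite("pics/s5.png",im[...,::-1])
E
```

```text
t 10.25 w 12.3 board xy z [-55.5   3.7 145. ] F [ 0.2  0.3 -0.3]
turn [ 0.    -0.    -0.001]
dark [ 14.4 -84.1  20.7  41.1  43.1  88.2  63. ]
dark [162.1  58.8   2.6  26.5   7.3  92.1  36. ]
dark [8.730e+01 2.709e+02 2.300e+00 4.290e+01 2.000e-01 1.670e+01 7.300e+01]
t 10.3 w 11.9 board xy z [-55.   -4.1 145.6] F [ 1.3 -5.1 -0.2]
turn [ 0.002  0.005 -0.01 ]
shift [-90.8   3.8  16. ]
```

View pics/s5.png

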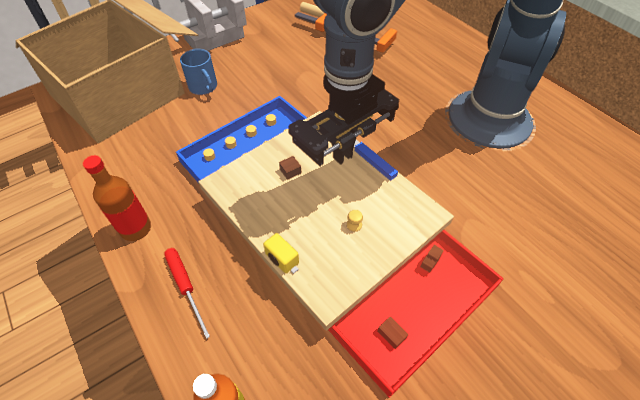

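Both the block and the tenon (px (431,260)) are in the red tray, and the square is still at px (290,167). Next I go beside the square on its -x side.

Request:
{"api": "carry_out", "payload": {"moves": [[0.86,-25,0,0,0,0,0],[0.86,-50,0,0,0,0,0],[0.86,-75,0,0,0,0,0],[0.86,-100,2,0,0,0,0],[0.86,-100,2,0,0,0,0],[0.86,-100,2,0,0,0,0],[0.86,-100,2,30,0,0,0],[0.86,-100,2,30,0,0,0]]}}

```text
clock: 11.15
tcp_pos: [489.5, -94.8, 112.3]
eef_rot: [-0.003, 0.672, 0.741, -0.002]
force: [-0.8, 0.2, -1.0]
width: 12.1
gripper_force: 0.0
```

```bash
python3 go.py -53 -95 76; python3 - <<'E'
from h import *
im,d=cams.read_camera("scene");cv2.imwrite("pics/s6.png",cv2.resize(im[60:300,180:500,::-1],None,fx=2,fy=2))
im,d=cams.read_camera("top")
for r in finder.spot_point("top","offcut_square")[:2]: print(r["score"],onz("top",r["at"],70))
E
```

```text
t 11.15 w 12.1 board xy z [-55.6 -91.9 112.3] F [-0.8  0.2 -1. ]
turn [-0.007 -0.002  0.002]
shift [-3.2  2.8 36.3]
0.39 [547.68956091 -95.55386305  70.        ]
```

View pics/s6.png

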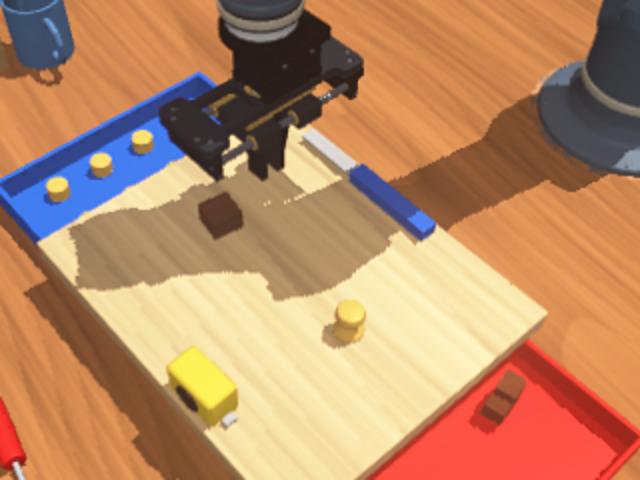

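The fingers are beside the square on its near side. I'll lower them and push it toward +x into the lane the block used.

Request:
{"api": "carry_out", "payload": {"moves": [[0.86,-3,0,18,0,0,0],[0.86,-3,0,36,0,0,0],[0.86,-3,0,36,0,0,0],[0.86,-3,10,36,0,0,0],[0.86,-3,20,36,0,0,0],[0.86,-3,30,36,0,0,0],[0.86,-3,40,36,0,0,0],[0.86,-3,50,36,0,0,0],[0.86,-3,60,36,0,0,0],[0.86,-3,70,36,0,0,0]]}}

```text
clock: 12.3
tcp_pos: [562.9, -93.1, 78.8]
eef_rot: [-0.0, 0.672, 0.74, -0.0]
force: [0.4, 0.4, 0.5]
width: 12.0
gripper_force: 0.1
```

Request:
{"api": "carry_out", "payload": {"moves": [[0.86,0,5,0,0,0,0],[0.86,0,9,0,0,0,0],[0.86,0,9,0,0,0,0],[0.86,0,-5,0,0,0,0],[0.86,0,-15,-20,0,0,0],[0.86,0,-15,-60,0,0,0],[0.86,-25,-15,-60,0,0,0],[0.86,-45,0,-60,0,0,0],[0.86,-45,20,-60,0,0,0],[0.86,-45,20,-60,0,0,0]]}}

```text
clock: 13.3
tcp_pos: [588.0, -136.2, 139.0]
eef_rot: [0.001, 0.672, 0.74, 0.001]
force: [-0.2, 1.2, 0.2]
width: 11.9
gripper_force: 0.0
```

```bash
python3 chk.py; python3 go.py 61 -140 76; python3 - <<'E'
from h import *
im,d=cams.read_camera("scene");cv2.imwrite("pics/s7.png",cv2.resize(im[60:300,180:500,::-1],None,fx=2,fy=2))
E
```

```text
t 13.3 w 11.9 board xy z [  38.5 -142.5  139. ] F [-0.2  1.2  0.2]
turn [0.002 0.    0.   ]
dark [ 60.5 -91.5  34.3  34.6   1.2  93.1 179. ]
dark [161.8  58.2   2.1  25.2   3.2  92.1  33. ]
dark [ 8.700e+01  2.712e+02  1.500e+00  4.250e+01 -1.000e-01  1.770e+01
  7.300e+01]
t 13.35 w 12.4 board xy z [  36.9 -142.1  138.6] F [-0.  -0.8  0.6]
turn [-0. -0.  0.]
shift [ 2.1 24.1 62.6]
```

View pics/s7.png

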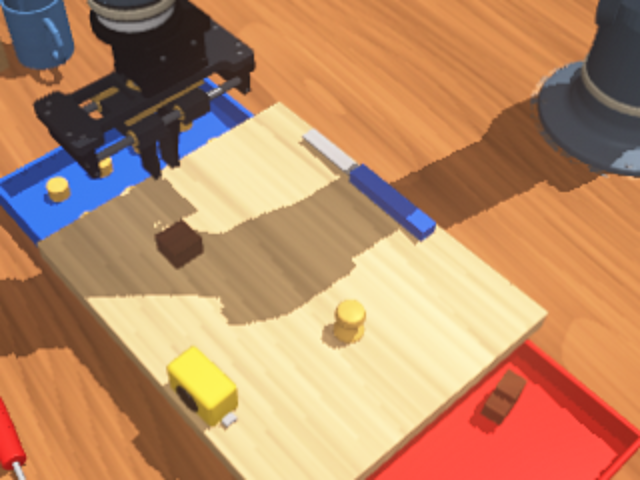

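The square is now in the clear lane at board coordinates (60,-91), square to the board. I'll sweep it along y.

Request:
{"api": "carry_out", "payload": {"moves": [[0.86,2,24,0,0,0,0],[0.86,2,24,20,0,0,0],[0.86,2,24,40,0,0,0],[0.86,2,24,62,0,0,0],[0.86,2,24,62,0,0,0],[0.86,2,24,62,0,0,0],[0.86,10,24,62,0,0,0],[0.86,20,24,62,0,0,0],[0.86,30,24,62,0,0,0],[0.86,40,24,62,0,0,0]]}}

```text
clock: 14.4
tcp_pos: [606.5, -92.5, 77.4]
eef_rot: [0.0, 0.672, 0.741, 0.0]
force: [0.6, 0.5, 1.0]
width: 11.8
gripper_force: 0.1
```

Request:
{"api": "carry_out", "payload": {"moves": [[0.86,11,0,0,0,0,0],[0.86,22,0,0,0,0,0],[0.86,33,0,0,0,0,0],[0.86,44,0,0,0,0,0],[0.86,55,0,0,0,0,0],[0.86,66,0,0,0,0,0],[0.86,77,0,0,0,0,0],[0.86,88,0,0,0,0,0],[0.86,99,0,0,0,0,0],[0.86,110,0,0,0,0,0]]}}

```text
clock: 15.4
tcp_pos: [595.6, 16.5, 76.8]
eef_rot: [-0.0, 0.672, 0.74, 0.0]
force: [0.8, -0.0, -0.6]
width: 12.3
gripper_force: 0.0
```

```bash
python3 chk.py; python3 go.py 61 207 75; python3 - <<'E'
from h import *
im,d=cams.read_camera("scene");cv2.imwrite("pics/s8.png",cv2.resize(im[60:300,180:500,::-1],None,fx=2,fy=2))
E
```

```text
t 15.4 w 12.3 board xy z [60.7  8.7 76.8] F [ 0.8 -0.  -0.6]
turn [-0. -0.  0.]
dark [ 60.1  27.2  34.4  55.2   0.4  90.9 142. ]
dark [162.1  57.8   2.4  26.1   5.6  92.2  34. ]
t 15.45 w 12.6 board xy z [60.8 11.4 76.6] F [ 0.1  1.2 -0.1]
turn [-0.001 -0.002  0.003]
shift [195.6   0.8   2. ]
```

View pics/s8.png

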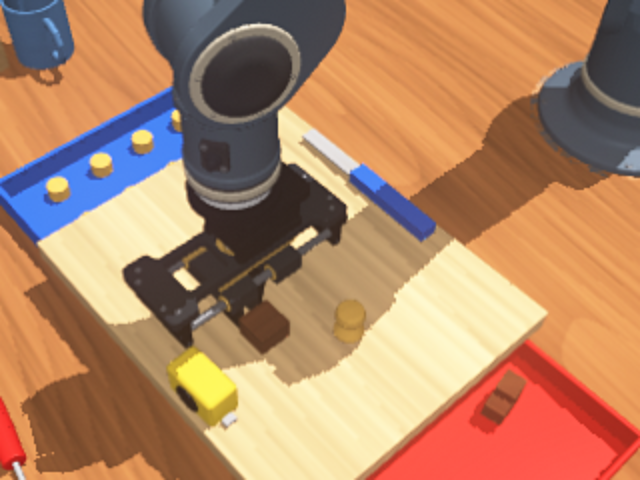

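The square is ahead of the fingers at crop px (265,327), clear of both the pull and the tape. I continue the sweep.

Request:
{"api": "carry_out", "payload": {"moves": [[0.86,11,0,1,0,0,0],[0.86,22,0,1,0,0,0],[0.86,33,0,1,0,0,0],[0.86,44,0,1,0,0,0],[0.86,55,0,1,0,0,0],[0.86,66,0,1,0,0,0],[0.86,77,0,1,0,0,0],[0.86,88,0,1,0,0,0],[0.86,99,0,1,0,0,0],[0.86,110,0,1,0,0,0]]}}

```text
clock: 16.5
tcp_pos: [585.1, 126.0, 75.8]
eef_rot: [-0.0, 0.672, 0.74, 0.0]
force: [-0.3, -0.2, -0.2]
width: 12.0
gripper_force: 0.0
```

Request:
{"api": "carry_out", "payload": {"moves": [[0.86,11,0,0,0,0,0],[0.86,22,0,0,0,0,0],[0.86,33,0,0,0,0,0],[0.86,44,0,0,0,0,0],[0.86,55,0,0,0,0,0],[0.86,66,0,0,0,0,0],[0.86,77,0,0,0,0,0],[0.86,87,0,0,0,0,0],[0.86,87,0,0,0,0,0]]}}

```text
clock: 17.4
tcp_pos: [576.5, 214.0, 75.7]
eef_rot: [-0.0, 0.671, 0.741, 0.0]
force: [-0.3, -0.6, 0.0]
width: 11.9
gripper_force: 0.0
```

Request:
{"api": "carry_out", "payload": {"moves": [[0.86,0,0,-40,0,0,0],[0.86,0,0,-80,0,0,0],[0.86,-40,0,-120,0,0,0],[0.86,-80,0,-120,0,0,0],[0.86,-120,0,-120,0,0,0],[0.86,-160,0,-120,0,0,0],[0.86,-180,0,-120,0,0,0],[0.86,-180,0,-120,0,0,0],[0.86,-180,0,-120,0,0,0]]}}

```text
clock: 18.3
tcp_pos: [594.0, 32.5, 195.8]
eef_rot: [-0.0, 0.673, 0.74, 0.0]
force: [-0.4, 0.8, -1.0]
width: 12.2
gripper_force: 0.0
```

```bash
python3 go.py; python3 - <<'E'
from seg import *
im,d=cams.read_camera("scene");cv2.imwrite("pics/s9.png",im[...,::-1])
P=cloud("scene",d);z=P[...,2];x=P[...,0];y=P[...,1]
for r in blobs(P,(x>330)&(x<750)&(y>-240)&(y<240)&(z>83)&(z<130),15): print("obj",np.round(np.r_[r[0],r[1],r[2:]],1))
for r in blobs(P,(y>200)&(y<360)&(x>340)&(x<700)&(z>15)&(z<60)&(im[...,0]<130),15): print("tray",np.round(np.r_[r[0],r[1],r[2:]],1))
E
```

```text
t 18.3 w 12.2 board xy z [ 60.7  24.8 195.8] F [-0.4  0.8 -1. ]
turn [-0.    -0.001 -0.001]
obj [392.   -7.2  22.  110.2   4.4  85.9 396. ]
obj [525.3  90.3  26.3  27.6  52.4 103.5 184. ]
obj [674.8  72.7  36.4  60.1   9.2 108.7 808. ]
tray [432.8 217.5   3.4  19.7  23.8  35.6  24. ]
tray [450.1 221.7   3.   18.9  17.6  23.8  38. ]
tray [580.6 239.2  18.3  36.2  54.8  25.7  89. ]
tray [596.7 280.    1.6  42.9   5.6  20.3  55. ]
```

View pics/s9.png

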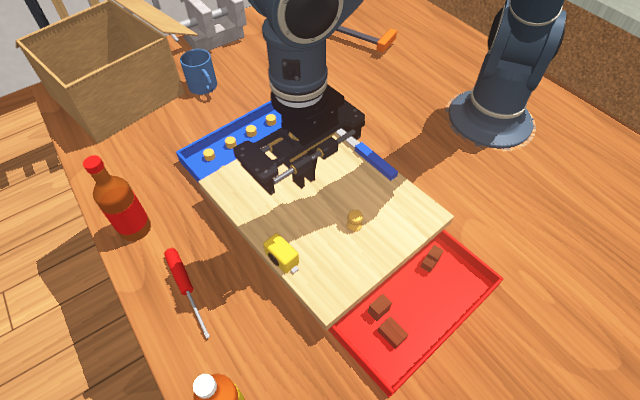

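All three offcuts are in the red tray, at px (431,260), (380,307) and (392,332). The pull, tape and chisel are within about 1 mm of where they started, and the arm is clear.

```bash
python3 -c "
from h import *
p=onz('scene',(431,260),20);print(p,(p[:2]-[536,2])@[-.0958,.9954])
print(env.close_job())"
```

```text
[429.33540979 215.61753812  20.        ] 222.85336518499332
the job is handed in; nothing more can be done
None
```

I swept all three walnut offcuts into the red scrap tray without lifting them, and handed the job in at about 18 s on the robot's clock. The brass pull, tape and chisel measured within about 1 mm of where they started, and nothing went into the blue tray. The hand-in call did not report a verdict.

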